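# Prop the seasoning chest open and restock its row of jars

## Task

Get the seasoning chest ready for service. Raise its lid and flip up the stay so that the lid stands propped on it; then, without taking any jar out of the chest, nudge the jars in its row apart to make room, and stand every jar that is still on the table upright in that row with the others, leaving the lid resting on its stay. Do not disturb the kitchen timer in front.

Things in the scene. Friction and masses are not known exactly. Their poses are not given: they have to be found in the camera images.
- chest: Wooden seasoning chest, fixed on the table: 185 mm deep (x), 287 wide (y), 114 high plus an 11 mm lid. Origin: centre of its underside; -x is its front (towards the robot), -y its right-hand side. Walls 10 mm, inside floor 6 mm above the table. The lid's hinge line runs along y at x = 0.0925, z = 0.120.
- row_mid (a point): Middle of the row lane on the chest's inside floor (x = -0.0255, z = 0.006 of the chest), axes as the chest's. The lane runs along y, 133.5 mm to each end wall, 49 mm wide between two rails 8 mm thick and 18 mm high; from its centre line it is 57 mm to the front wall and 108 mm to the rear wall.
- lid (a joint): Opening angle of the flat wooden lid (rad): 0 shut, 1.53 at its upper stop, nearly upright; about 1.4 when it rests on the stay. The hinge is soft-closing: let go, the lid sinks shut by itself, slowly near the stop (some 20 s from its stop to 1.45) and faster farther down. Raising it takes 10 to 15 N at the bar, more if hurried.
- lid_bar (a point): Middle of the lid's pull bar: round steel, 10 mm in diameter, 110 mm long, parallel to the hinge, 218 mm from the hinge line in the lid's plane; its centre stands 33 mm off the lid's front edge. Axes as the lid's: y along the bar, x from bar to hinge.
- stay (a joint): Angle (rad) of the stay, a steel rod outside the chest's right-hand wall: 0 folded, level and pointing forward; flips up and over to the rear to a stop at 1.93, where it stays by its weight. With the lid above 1.48, flip it to the stop, then let or press the lid down: the tip catches in the steel keeper on the lid's right edge, 80 mm from the hinge, at about 1.91.
- stay_knob (a point): Middle of the stay's black knob: a round pin 13 mm in diameter and 48 mm long, parallel to the lid's hinge, at the rod's free end, sticking out to the right; its middle is 50 mm outside the chest's right-hand wall and 111 mm from the stay's pivot axis.
- stay_hinge (a point): Point on the stay's pivot axis abreast of the middle of the knob: 60 mm in front of the lid's hinge line, 28 mm below it. Axes turn with the stay: -x points to the knob, y along the pivot axis.
- row_jar_1: Full glass seasoning jar with a screw cap, 42 mm in diameter, 106 mm tall (the cap is the top 21 mm), about 0.2 kg, bottom-heavy. Origin: centre of its underside, z up when it stands. It stands in the chest's row from the start (on the chest's floor); the gaps in the row are then all too narrow for another jar.
- row_jar_2: Full glass seasoning jar with a screw cap, 42 mm in diameter, 106 mm tall (the cap is the top 21 mm), about 0.2 kg, bottom-heavy. Origin: centre of its underside, z up when it stands. It stands in the chest's row from the start (on the chest's floor); the gaps in the row are then all too narrow for another jar.
- row_jar_3: Full glass seasoning jar with a screw cap, 42 mm in diameter, 106 mm tall (the cap is the top 21 mm), about 0.2 kg, bottom-heavy. Origin: centre of its underside, z up when it stands. It stands in the chest's row from the start (on the chest's floor); the gaps in the row are then all too narrow for another jar.
- new_jar_1: Full glass seasoning jar with a screw cap, 42 mm in diameter, 106 mm tall (the cap is the top 21 mm), about 0.2 kg, bottom-heavy. Origin: centre of its underside, z up when it stands. It stands on the folded towel on the table (5 mm thick), right of the chest, in front of the fixed cup press (about 0.4 m tall, its front at x = 0.47), at the start. Absent in some runs.
- new_jar_2: Full glass seasoning jar with a screw cap, 42 mm in diameter, 106 mm tall (the cap is the top 21 mm), about 0.2 kg, bottom-heavy. Origin: centre of its underside, z up when it stands. It stands on the folded towel on the table (5 mm thick), right of the chest, in front of the fixed cup press (about 0.4 m tall, its front at x = 0.47), at the start. Absent in some runs.
- new_jar_3: Full glass seasoning jar with a screw cap, 42 mm in diameter, 106 mm tall (the cap is the top 21 mm), about 0.2 kg, bottom-heavy. Origin: centre of its underside, z up when it stands. It stands on the folded towel on the table (5 mm thick), right of the chest, in front of the fixed cup press (about 0.4 m tall, its front at x = 0.47), at the start. Absent in some runs.
- dial_timer: Cream kitchen timer, 61 mm in diameter and 43 mm tall, standing loose on the table in front of the chest, at the table's near edge. Origin: centre of its underside. Not part of the work.
Not all that is in view belongs to the job. Leave any green look-alike of the new_jar_3 alone.

How it is judged:
On the way, in this order (a step that is already met when the one before it is completed fails the run):
1. the lid is raised (value of joint lid above 1.2 rad), for 0.1 s.
2. the stay is flipped up and the lid rests on its tip, let go by the robot (value of joint stay above 1.75 rad and value of joint lid between 1.3 and 1.455 rad and contact force between stay_tip and lid above 0.15 N and contact force between the fingers and lid below 0.1 N and contact force between the fingers and stay below 0.1 N), for 0.3 s.
3. every jar from the table stands in the row (x of new_jar_1 in the frame of row_mid between -0.012 and 0.012 m and y of new_jar_1 in the frame of row_mid between -0.125 and 0.125 m and z of new_jar_1 in the frame of row_mid between -0.006 and 0.008 m and angle between each of new_jar_1, new_jar_2, new_jar_3's own z axis and vertical below 0.12 rad and x of new_jar_2 in the frame of row_mid between -0.012 and 0.012 m and y of new_jar_2 in the frame of row_mid between -0.125 and 0.125 m and z of new_jar_2 in the frame of row_mid between -0.006 and 0.008 m and x of new_jar_3 in the frame of row_mid between -0.012 and 0.012 m and y of new_jar_3 in the frame of row_mid between -0.125 and 0.125 m and z of new_jar_3 in the frame of row_mid between -0.006 and 0.008 m), for 0.2 s.
At the end, for the whole second after the job is handed in: The lid rests on the stay's tip (stay past 1.75 rad, lid between 1.30 and 1.455 rad, tip and lid pressing on each other), and every jar, old and new, stands still on the chest's floor in the row lane, upright within 7 degrees and within 12 mm of the lane's centre line (all of step 3 and value of joint stay above 1.75 rad and value of joint lid between 1.3 and 1.455 rad and contact force between stay_tip and lid above 0.15 N and x of row_jar_1 in the frame of row_mid between -0.012 and 0.012 m and y of row_jar_1 in the frame of row_mid between -0.125 and 0.125 m and z of row_jar_1 in the frame of row_mid between -0.006 and 0.008 m and angle between each of row_jar_1, row_jar_2, row_jar_3's own z axis and vertical below 0.12 rad and x of row_jar_2 in the frame of row_mid between -0.012 and 0.012 m and y of row_jar_2 in the frame of row_mid between -0.125 and 0.125 m and z of row_jar_2 in the frame of row_mid between -0.006 and 0.008 m and x of row_jar_3 in the frame of row_mid between -0.012 and 0.012 m and y of row_jar_3 in the frame of row_mid between -0.125 and 0.125 m and z of row_jar_3 in the frame of row_mid between -0.006 and 0.008 m and linear speed of each of row_jar_1, row_jar_2, row_jar_3, new_jar_1, new_jar_2, new_jar_3 below 0.03 m/s); the robot touches nothing.
It fails at once if the kitchen timer is knocked over or shoved away (angle between dial_timer's own z axis and vertical above 0.6 rad or distance of dial_timer from where it was at the start of the episode above 0.04 m).
It fails at once if a jar of the row is knocked over or taken out of the chest (angle between any of row_jar_1, row_jar_2, row_jar_3's own z axis and vertical above 0.7 rad or z of any of row_jar_1, row_jar_2, row_jar_3 in the frame of row_mid above 0.1 m).
Of new_jar_1, new_jar_2, new_jar_3 only 2 to 3 are there at a start; the rules pass over those that are not, and their reading is None.
At some moment in a run one of new_jar_1, new_jar_2, new_jar_3 may be knocked a few centimetres aside while the robot is not near it.
It also fails if it takes over 210 s, if anything falls off the work surface, if the arm or the gripper's body presses on something with over 40 N, if the wrist force passes 120 N, or if a joint passes its speed limit or range.

## Robot

A 6-joint arm with a two-finger parallel gripper is mounted at the origin on a cart in front of the work surface, level with it; the furniture and walls round the work are solid. World frame = base frame: x ahead of the robot, y to its left, z up, the work surface at z = 0. Lengths are in m, angles in rad, forces in N, time in s.
With the tool pointing down it reaches from about 0.35 to 0.975 m from the base axis. Payload 4.9 kg.
Tool frame: the origin (TCP) lies on the centre line of the jaws, within the pads' length; the fingertips stand tip_reach ahead of it and the grasp point (between the pads) is the TCP (tip_reach is the distance from the TCP to the fingertips, in m); z points along the fingers, y is the line along which they close (so a half turn about z gives the same grasp; the last joint's range is limited). The gripper opens to 85 mm and grips with 20 to 120 N. Pads are 22 mm wide; open, the fingers measure 114 mm over their backs; the gripper's body (76 mm by 85 mm) begins 54 mm behind the grasp point. The pads swing forward as they close: fully open they stand 13 mm farther back than shut.
Start: joints at [1.122, 0.053, 1.613, -0, 1.476, -0.119], TCP at [0.202, 0.591, 0.25] pointing down, gripper open.
Joint ranges: [-3.01, 3.01], [-1.01, 2.22], [0.06, 2.58], [-1.02, 4.17], [0.09, 2.62], [-3.14, 3.14]. Speed limits (rad/s): [2.57, 2.57, 3.14, 3.14, 3.14, 3.14].

## Interface

Orientations are given as a 3x3 rotation matrix whose columns are the frame's x, y, z axes.
In Python, from station import * gives the robot as it stands.
- The arm moves only by the shell command python3 -m creep 'ROWS' [FORCE]. ROWS is JSON, a list that holds one entry, the list of rows, each a list of 7 numbers: the turn, a rotation vector about the world's x, y, z in degrees, then the shift along the world's x, y, z in mm, then the closure, from 0 (fully open) to 1 (shut). A call has 1 to 20 rows; each row shifts and turns the commanded pose from where the row before left it; what a row does not reach is not made up. A row lasts 1/8 s, in which the tool goes at most 62.5 mm and 10.7 degrees, less where a joint would pass 70% of its speed; a pose out of reach is approached as far as the arm can. A call is refused whole if a number of a shift passes 62.5 or a number of a turn 10.7, either way. A call with a gripper value outside its range is refused whole. The fingers move at their own pace and stop on an object; FORCE is the grip in N (left out, the last holds). Time passes only in rows, so rows that do not move let the fingers close. It gives the time, the measured TCP pose, the force, the opening and the grip force at its end, in the units of the state.
- sense(): the state, without advancing time (a new reading comes with each control period).
- get_image(name): name is "scene" or "side" or "wrist"; returns a dict with "color" (384x512x3 uint8, red, green, blue), "mtx" (3x3 intrinsics, pixels), "k1" (the pictures are not rectified: a ray, as slopes to the right and down, at radius r is drawn at 1 + k1 r^2 times it, then the intrinsics apply), "R" (3x3) and "t" (3): a world point X has camera coordinates R X + t. Camera axes: x right, y down, z forward; pixel columns grow to the right and rows downward; lengths in m; the calibration is good to about 2 mm. A picture is of the moment at which its call begins. There is no depth.
- close_job(): hands the job in; it is judged then, once.
The state is a dict: "t": time; "joint_pos": joint angles; "dq": joint speeds; "joint_efforts": joint torques, N m; "tool_pos": TCP position; "tcp_rot": TCP orientation; "wrist_force": force on the tool from outside, world axes, zero at the start; "torque": the same for the moment, N m; "grip_width": finger opening in m; "grip_force": force on a finger pad.
Only numpy, scipy, OpenCV 4.12 (cv2) and the standard library are available. Lean on these libraries where they do the work, as an engineer would, in place of code of your own. Each camera call takes 0.05 s, during which the arm holds its last target. There are 200 camera calls.

## Working session

There is one attempt and no reset: what is moved stays moved. The work goes in short steps, Python scripts to look and compute and a shell command to move; the robot and the scene stay as the last step left them, time stands still between calls to the robot, and variables do not carry over. Pictures are saved under pics/ and viewed, at most 14 in all, crops included, and the job is handed in when it is done.

```bash
ls; mkdir -p pics
cat > h.py <<'E'
from station import *
import numpy as np, cv2, json
def snap(n,f,crop=None,s=1):
    im=get_image(n); np.savez('pics/'+f+'.npz',**{k:np.asarray(v) for k,v in im.items()})
    show(f,f+'.png',crop,s)
def show(f,out,crop=None,s=1):
    c=np.load('pics/'+f+'.npz')['color']
    if crop: x0,y0,x1,y1=crop; c=c[y0:y1,x0:x1]
    c=cv2.resize(c,None,fx=s,fy=s,interpolation=cv2.INTER_CUBIC)
    cv2.imwrite('pics/'+out,c[:,:,::-1])
def proj(f,X):
    d=np.load('pics/'+f+'.npz');p=d['R']@np.asarray(X,float)+d['t'];u=p[:2]/p[2];u=u*(1+float(d['k1'])*(u@u))
    return (d['mtx']@np.r_[u,1])[:2]
def ray(f,px):
    d=np.load('pics/'+f+'.npz');M=d['mtx']
    v=np.linalg.solve(M,[px[0],px[1],1])[:2];u=v.copy()
    for _ in range(20):u=v/(1+float(d['k1'])*(u@u))
    return -d['R'].T@d['t'], d['R'].T@np.r_[u,1]
def onz(f,px,z):
    o,r=ray(f,px);return o+r*(z-o[2])/r[2]
def tri(obs):
    A=np.zeros((3,3));b=np.zeros(3)
    for f,px in obs:
        o,r=ray(f,px);r=r/np.linalg.norm(r);P=np.eye(3)-np.outer(r,r);A+=P;b+=P@o
    X=np.linalg.solve(A,b);return X,[np.round(proj(f,X)-px,1) for f,px in obs]
E
python3 - <<'E'
from h import *
snap('scene','s0',None,1.55);snap('side','d0',None,1.55)
s=sense();print(s)
for f in('s0','d0'):
    d=np.load('pics/'+f+'.npz');print(d['mtx'],d['k1'],-d['R'].T@d['t'],d['R'][2])
try: print(tip_reach)
except Exception as e: print(e)
E
```

```text
pics
{'t': 0.1, 'joint_pos': array([ 1.12200632e+00,  5.32780562e-02,  1.61412738e+00, -1.57660255e-06,
        1.47601785e+00, -1.19007383e-01]), 'dq': array([ 0.00071076,  0.00032676, -0.00548891, -0.00022618, -0.00048086,
        0.00041291]), 'joint_efforts': array([-5.85055914e-04, -3.94905639e+01, -3.71361530e+01, -2.08722377e-04,
        3.91929148e-03,  3.05360686e-05]), 'tool_pos': array([0.20217499, 0.59084609, 0.24921137]), 'tcp_rot': array([[-9.46112722e-01,  3.23836515e-01, -7.92854933e-04],
       [ 3.23837413e-01,  9.46111308e-01, -1.65003534e-03],
       [ 2.15787324e-04, -1.81787552e-03, -9.99998324e-01]]), 'wrist_force': array([ 0.04779638, -0.61139325,  0.45309112]), 'torque': array([-0.01115428, -0.0052444 ,  0.01428425]), 'grip_force': 0.0, 'grip_width': 0.08568060792529231}
[[490.62468069   0.         253.73979952]
 [  0.         490.62468069 181.69773071]
 [  0.           0.           1.        ]] -0.11165909884821995 [ 0.42853779 -0.70160807  1.21457872] [ 0.02806218  0.55699046 -0.83004466]
[[464.99463078   0.         254.97581049]
 [  0.         464.99463078 186.59564125]
 [  0.           0.           1.        ]] -0.10457065911419879 [-0.36123777 -0.19194904  1.49369637] [ 0.50552572  0.15738702 -0.84833547]
0.019
```

View pics/s0.png

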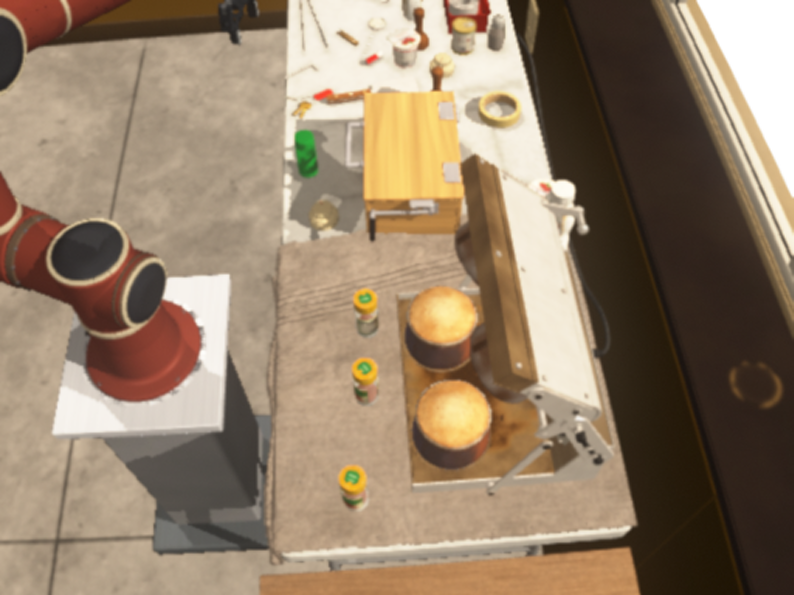

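View pics/d0.png

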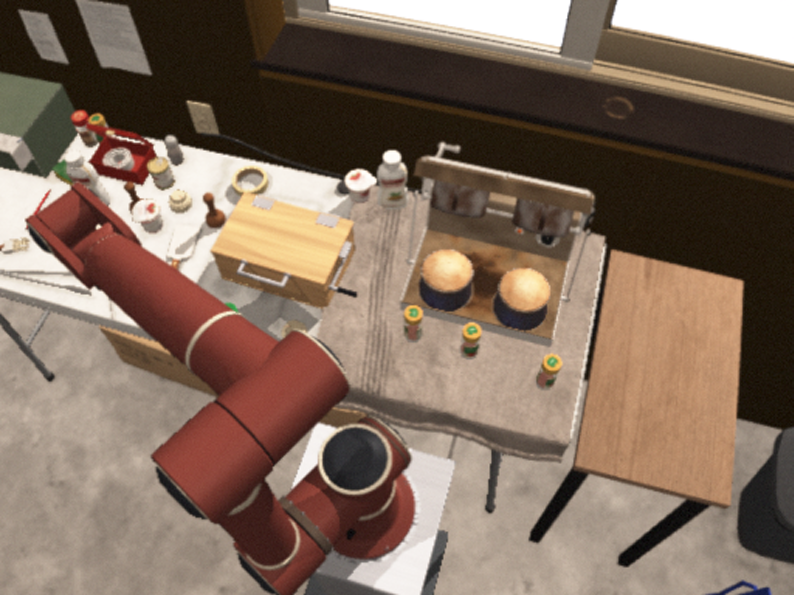

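The scene shows the chest (lid about 365–460 x 92–200 in the scaled picture), the timer at (323,213), a green look-alike at (306,155), and three new jars with their caps at (365,300), (364,370) and (352,478). I'll enlarge the chest and the jars.

Run:
```python
from h import *
c=np.load('pics/s0.npz')['color'];c2=np.load('pics/d0.npz')['color']
a=cv2.resize(c[55:160,215:310],None,fx=5.5,fy=5.5,interpolation=cv2.INTER_CUBIC)
cv2.imwrite('pics/a.png',a[:,:,::-1])
b=cv2.resize(c2[120:200,135:235],None,fx=7,fy=7,interpolation=cv2.INTER_CUBIC)
cv2.imwrite('pics/b.png',b[:,:,::-1])
for p in((365,298),(364.5,368),(352,477)):print(onz('s0',np.array(p)/1.55,.111))
for p in((413,313),(472,331),(552,363)):print(onz('d0',np.array(p)/1.55,.111))
```

```text
[0.41493988 0.00854572 0.111     ]
[ 0.4079753  -0.12663594  0.111     ]
[ 0.3807613  -0.30927848  0.111     ]
[0.4141731  0.00908448 0.111     ]
[ 0.40640211 -0.12698672  0.111     ]
[ 0.3781517  -0.30937902  0.111     ]
```

View pics/a.png

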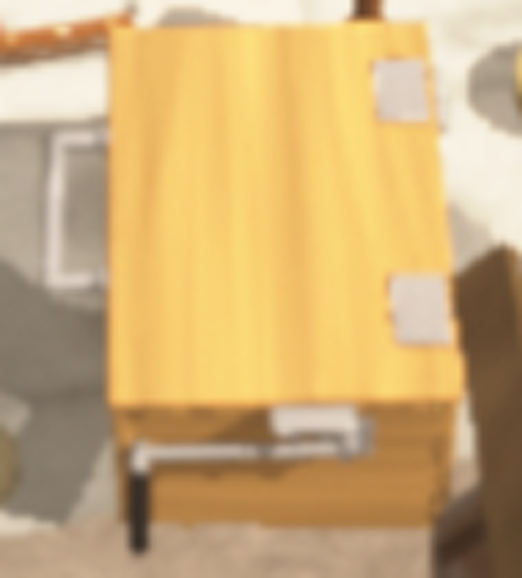

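View pics/b.png

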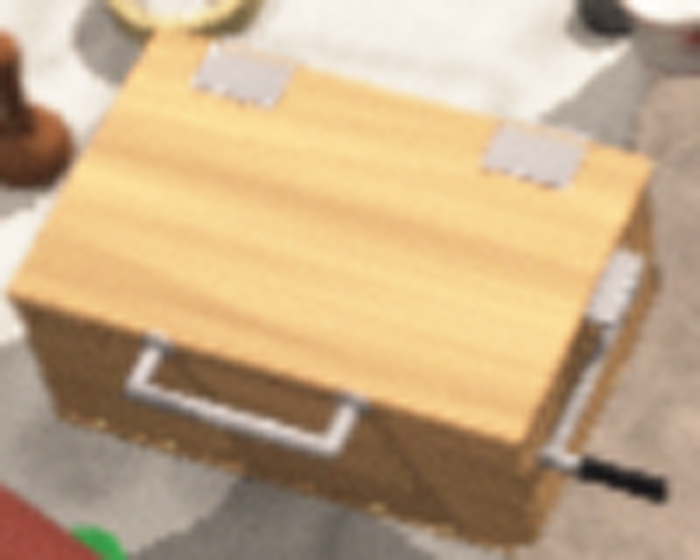

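The crops show the lid corners, the bar (a: x≈52, y 140–287; b: (132,388)–(332,448)) and the knob (a: (138,475–550); b: (585,470)–(662,490)).

Run:
```python
from h import *
A=lambda x,y:('s0',np.array([215+(x+.5)/5.5-.5,55+(y+.5)/5.5-.5]))
B=lambda x,y:('d0',np.array([135+(x+.5)/7-.5,120+(y+.5)/7-.5]))
for n,a,b in [('FL',(110,26),(10,297)),('RL',(428,24),(155,35)),('FR',(112,405),(522,442)),('RR',(462,400),(652,160)),('barL',(56,140),(134,388)),('barR',(52,283),(332,448)),('knobin',(138,475),(585,470)),('knobout',(138,550),(662,490))]:
    a=A(*a);b=B(*b);X,r=tri([a,b]);print(n,X.round(4),r)
    if n[0] in'FR':print('   ',onz(*a,.125).round(4),onz(*b,.125).round(4))
    else: print('   ',onz(*a,.12).round(4),onz(*b,.12).round(4))
```

```text
FL [0.434  0.5054 0.1287] [array([-0.2,  0.4]), array([-0.2, -0.4])]
    [0.4348 0.5113 0.125 ] [0.4348 0.506  0.125 ]
RL [0.6228 0.5058 0.1182] [array([-0.1,  0.1]), array([-0. , -0.1])]
    [0.6219 0.4989 0.125 ] [0.6175 0.5019 0.125 ]
FR [0.4239 0.2195 0.1259] [array([ 0.1, -0.2]), array([0.1, 0.2])]
    [0.4234 0.2194 0.125 ] [0.425  0.2204 0.125 ]
RR [0.6088 0.2119 0.1247] [array([ 0.4, -0.6]), array([0.2, 0.5])]
    [0.6073 0.2093 0.125 ] [0.6107 0.2134 0.125 ]
barL [0.4006 0.421  0.1237] [array([ 0.1, -0.2]), array([0.1, 0.2])]
    [0.4    0.4237 0.12  ] [0.4034 0.4233 0.12  ]
barR [0.395  0.3104 0.124 ] [array([ 0.1, -0.2]), array([0.1, 0.2])]
    [0.3944 0.3132 0.12  ] [0.3979 0.3125 0.12  ]
knobin [0.4345 0.1928 0.0974] [array([-0.1,  0.2]), array([-0.1, -0.2])]
    [0.4348 0.1754 0.12  ] [0.4211 0.1861 0.12  ]
knobout [0.434  0.1503 0.0925] [array([ 0.5, -0.8]), array([0.3, 0.7])]
    [0.4324 0.1268 0.12  ] [0.4207 0.1456 0.12  ]
```

Run:
```python
from h import *
for n,p,z in [('timer',(323,211),.043),('timer base',(323,222),.0),('greentop',(305,135),.106),('greenbot',(309,176),0),('greenbot1',(309,170),0),('press topL .4',(477,157),.4),('press topL .3',(477,157),.3),('press top R',(520,385),.4),('press body left',(458,230),.2),('',(520,180),.4)]:
    print(n,onz('s0',np.array(p)/1.55,z).round(3))
for n,p,z in [('timer',(290,330),.043),('press left top front',(420,172),.4),('L top',(440,147),.4),('post',(428,200),.2)]:
    print(n,onz('d0',np.array(p)/1.55,z).round(3))
print(tri([('s0',np.array((477,157))/1.55),('d0',np.array((420,160))/1.55)]))
```

```text
timer [0.34  0.263 0.043]
timer base [0.336 0.27  0.   ]
greentop [0.31  0.414 0.106]
greenbot [0.308 0.397 0.   ]
greenbot1 [0.308 0.415 0.   ]
press topL .4 [0.592 0.054 0.4  ]
press topL .3 [0.612 0.147 0.3  ]
press top R [ 0.596 -0.313  0.4  ]
press body left [0.578 0.076 0.2  ]
 [0.647 0.006 0.4  ]
timer [0.33  0.278 0.043]
press left top front [0.569 0.042 0.4  ]
L top [0.645 0.02  0.4  ]
post [0.662 0.044 0.2  ]
(array([0.59103025, 0.04767413, 0.40837578]), [array([ 0.3, -0.4]), array([0.1, 0.3])])
```

```bash
python3 -m creep '[[[0,0,-10.5,28,-32,0,0],[0,0,-10.5,28,-32,0,0],[0,0,-10.5,28,-32,0,0],[0,0,-10.5,28,-32,0,0],[0,0,-10.5,28,-32,0,0],[0,0,-10.5,28,-32,0,0],[0,0,-10.5,27,-33,0,0],[0,0,0,0,0,0,0],[0,0,0,0,0,0,0]]]' 40; python3 -c "
from h import *
snap('wrist','w0',None,1.4);print(sense()['joint_pos'].round(2))
for y in(.311,.421):print(proj('w0',[.397+(y-.3655)*.04,y,.121])*1.4)
"
```

```text
t: 1.23
tool_pos: [0.397, 0.3665, 0.2499]
tcp_rot: [[0.041, 0.999, -0.001], [0.999, -0.041, 0.0], [0.0, -0.001, -1.0]]
wrist_force: [-0.4, 0.1, 0.3]
grip_width: 0.0857
grip_force: 0.0
[ 0.61 -0.15  1.81  0.    1.48  0.65]
[366.8576565  357.55326451]
[366.94738664 177.65222797]
```

View pics/w0.png

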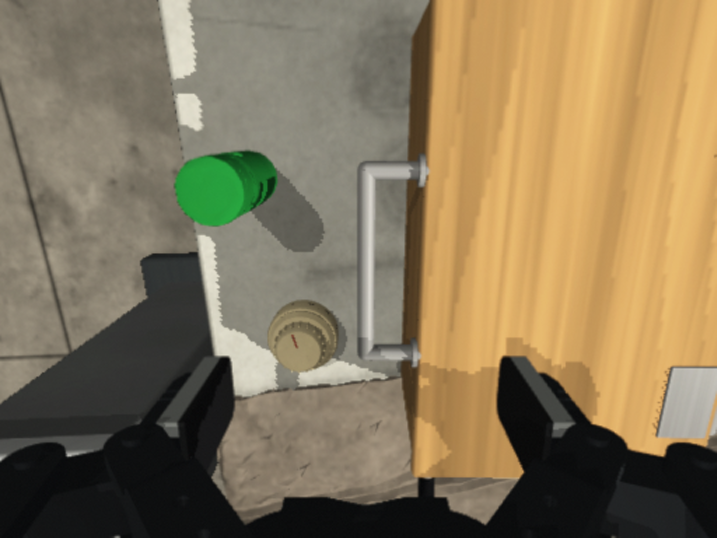

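The bar sits in the wrist picture at column 367, midway between the fingers (232 and 498) and where I predicted. The gap to the lid is narrow, so I'll partly close the gripper before descending.

```bash
python3 -m creep '[[[0,0,0,0,0,-20,0.75],[0,0,0,0,0,-20,0.75],[0,0,0,0,0,-20,0.75],[0,0,0,0,0,-15,0.75],[0,0,0,0,0,0,0.75],[0,0,0,0,0,0,0.75]]]' 40; python3 -c "
from h import *
snap('wrist','w1',None,1.4)"
```

```text
t: 2.02
tool_pos: [0.3978, 0.3665, 0.1759]
tcp_rot: [[0.042, 0.999, 0.001], [0.999, -0.042, 0.001], [0.001, 0.001, -1.0]]
wrist_force: [0.2, 0.0, -0.3]
grip_width: 0.0214
grip_force: 0.0
```

View pics/w1.png

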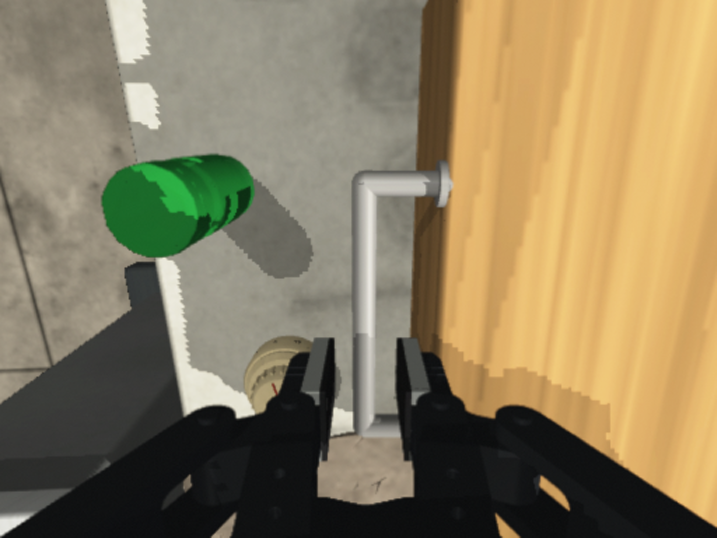

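Bar (column 365) is centred between the fingers (332/398). Descend and grip.

```bash
python3 -m creep '[[[0,0,0,0,0,-16,0.75],[0,0,0,0,0,-16,0.75],[0,0,0,0,0,-15,0.75],[0,0,0,0,0,0,0.75],[0,0,0,0,0,0,1],[0,0,0,0,0,0,1],[0,0,0,0,0,0,1]]]' 40
```

```text
t: 2.95
tool_pos: [0.3972, 0.3662, 0.1283]
tcp_rot: [[0.042, 0.999, -0.0], [0.999, -0.042, -0.0], [-0.0, -0.0, -1.0]]
wrist_force: [-1.4, -1.1, -2.6]
grip_width: 0.0083
grip_force: 38.9
```

```bash
python3 -c "
import numpy as np
t=np.linspace(0,1.53,31);print([(round(a,1),round(-.04*a,1),round(b,1)) for a,b in zip(-218*np.diff(np.cos(t)),218*np.diff(np.sin(t)))])"
```

```text
[(np.float64(0.3), np.float64(-0.0), np.float64(11.1)), (np.float64(0.8), np.float64(-0.0), np.float64(11.1)), (np.float64(1.4), np.float64(-0.1), np.float64(11.0)), (np.float64(2.0), np.float64(-0.1), np.float64(10.9)), (np.float64(2.5), np.float64(-0.1), np.float64(10.8)), (np.float64(3.1), np.float64(-0.1), np.float64(10.7)), (np.float64(3.6), np.float64(-0.1), np.float64(10.5)), (np.float64(4.1), np.float64(-0.2), np.float64(10.3)), (np.float64(4.7), np.float64(-0.2), np.float64(10.1)), (np.float64(5.2), np.float64(-0.2), np.float64(9.8)), (np.float64(5.7), np.float64(-0.2), np.float64(9.6)), (np.float64(6.2), np.float64(-0.2), np.float64(9.3)), (np.float64(6.6), np.float64(-0.3), np.float64(8.9)), (np.float64(7.1), np.float64(-0.3), np.float64(8.6)), (np.float64(7.5), np.float64(-0.3), np.float64(8.2)), (np.float64(7.9), np.float64(-0.3), np.float64(7.8)), (np.float64(8.3), np.float64(-0.3), np.float64(7.4)), (np.float64(8.7), np.float64(-0.3), np.float64(7.0)), (np.float64(9.0), np.float64(-0.4), np.float64(6.5)), (np.float64(9.3), np.float64(-0.4), np.float64(6.1)), (np.float64(9.6), np.float64(-0.4), np.float64(5.6)), (np.float64(9.9), np.float64(-0.4), np.float64(5.1)), (np.float64(10.1), np.float64(-0.4), np.float64(4.6)), (np.float64(10.4), np.float64(-0.4), np.float64(4.0)), (np.float64(10.5), np.float64(-0.4), np.float64(3.5)), (np.float64(10.7), np.float64(-0.4), np.float64(3.0)), (np.float64(10.9), np.float64(-0.4), np.float64(2.4)), (np.float64(11.0), np.float64(-0.4), np.float64(1.9)), (np.float64(11.0), np.float64(-0.4), np.float64(1.3)), (np.float64(11.1), np.float64(-0.4), np.float64(0.7))]
```

```bash
python3 -m creep '[[[0,0,0,0.3,0,11.1,1],[0,0,0,0.8,0,11.1,1],[0,0,0,1.4,-0.1,11,1],[0,0,0,2,-0.1,10.9,1],[0,0,0,2.5,-0.1,10.8,1],[0,0,0,3.1,-0.1,10.7,1],[0,0,0,3.6,-0.1,10.5,1],[0,0,0,4.1,-0.2,10.3,1]]]' 40
```

```text
t: 3.95
tool_pos: [0.413, 0.3653, 0.2112]
tcp_rot: [[0.042, 0.999, -0.007], [0.999, -0.042, -0.001], [-0.002, -0.007, -1.0]]
wrist_force: [-0.0, 4.6, -18.2]
grip_width: 0.0078
grip_force: 38.6
```

```bash
python3 -m creep '[[[0,0,0,4.7,-0.2,10.1,1],[0,0,0,5.2,-0.2,9.8,1],[0,0,0,5.7,-0.2,9.6,1],[0,0,0,6.2,-0.2,9.3,1],[0,0,0,6.6,-0.3,8.9,1],[0,0,0,7.1,-0.3,8.6,1],[0,0,0,7.5,-0.3,8.2,1],[0,0,0,7.9,-0.3,7.8,1],[0,0,0,8.3,-0.3,7.4,1],[0,0,0,8.7,-0.3,7,1],[0,0,0,9,-0.4,6.5,1],[0,0,0,9.3,-0.4,6.1,1]]]' 40
```

```text
t: 5.45
tool_pos: [0.4956, 0.3618, 0.3143]
tcp_rot: [[0.039, 0.999, -0.017], [0.999, -0.039, -0.004], [-0.005, -0.017, -1.0]]
wrist_force: [-21.8, -4.9, 2.0]
grip_width: 0.0078
grip_force: 39.1
```

```bash
python3 -m creep '[[[0,0,0,9.6,-0.4,5.6,1],[0,0,0,9.9,-0.4,5.1,1],[0,0,0,10.1,-0.4,4.6,1],[0,0,0,10.4,-0.4,4,1],[0,0,0,10.5,-0.4,3.5,1],[0,0,0,10.7,-0.4,3,1],[0,0,0,10.9,-0.4,2.4,1],[0,0,0,11,-0.4,1.9,1],[0,0,0,11,-0.4,1.3,1],[0,0,0,11.1,-0.4,0.7,1],[0,0,0,4,0,0,1],[0,0,0,2,0,0,1]]]' 40
```

```text
t: 6.95
tool_pos: [0.6068, 0.3568, 0.3525]
tcp_rot: [[0.04, 0.999, -0.014], [0.999, -0.041, -0.005], [-0.005, -0.013, -1.0]]
wrist_force: [-30.7, -9.3, 14.2]
grip_width: 0.0081
grip_force: 40.3
```

```bash
python3 -m creep '[[[0,0,0,0,0,0,0.4],[0,0,0,-2,0,0,0.4],[0,0,0,0,0,25,0.4],[0,0,0,0,0,25,0.4],[0,0,0,-35,-39,0,0.4],[0,0,0,-35,-39,0,0.4],[0,0,0,-35,-39,0,0.4],[0,0,0,-35,-39,0,0.4],[0,0,0,-35,-39,0,0.4],[0,0,0,0,0,-39,0.4],[0,0,0,0,0,-39,0.4],[0,0,0,0,0,-39,0.4],[0,0,0,0,0,-39,0.4],[0,0,0,0,0,-39,0.4],[0,0,0,0,0,-39,0.4],[0,0,0,0,0,0,0.4]]]' 40; python3 -c "
from h import *
snap('scene','s1');snap('side','d1',None,1.5);snap('wrist','w2',None,1)
c=[cv2.imread('pics/'+f) for f in('w2.png',)]
a=cv2.resize(np.load('pics/s1.npz')['color'][40:160,190:330,::-1],(448,384))
cv2.imwrite('pics/m2.png',cv2.resize(np.hstack([c[0],a]),None,fx=.83,fy=1.2))"
```

```text
t: 8.95
tool_pos: [0.4339, 0.1626, 0.1596]
tcp_rot: [[0.042, 0.999, -0.006], [0.999, -0.042, -0.001], [-0.002, -0.005, -1.0]]
wrist_force: [-0.1, -0.9, 0.7]
grip_width: 0.0515
grip_force: 0.0
```

View pics/m2.png

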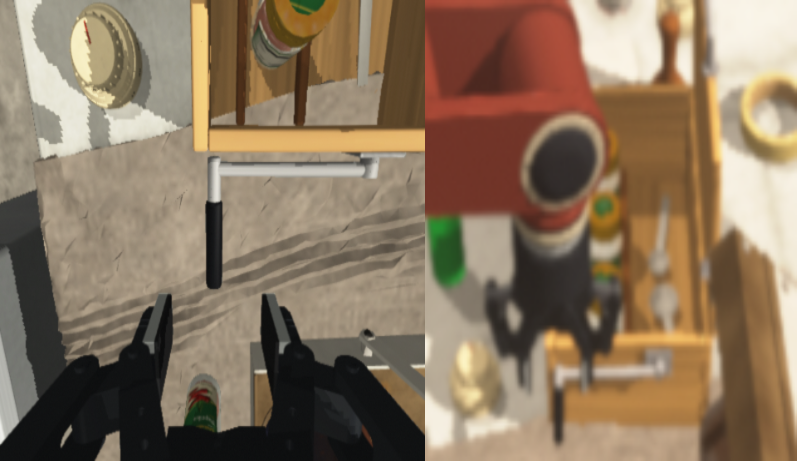

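```bash
python3 -c "
from h import *
for y in(200,287):print(onz('w2',(213/.83,y/1.2),.095).round(4))"
```

```text
[0.4347 0.1991 0.095 ]
[0.4325 0.1508 0.095 ]
```

```bash
python3 -m creep '[[[0,0,0,0,1,-21,0.4],[0,0,0,0,1,-21,0.4],[0,0,0,0,0,-21,0.4],[0,0,0,0,0,0,1],[0,0,0,0,0,0,1],[0,0,0,0,0,0,1]]]' 25;python3 -c "
import numpy as np
t=np.linspace(0,1.93,21);print([(float(round(a,1)),float(round(-.04*a,1)),float(round(b,1))) for a,b in zip(-111*np.diff(np.cos(t)),111*np.diff(np.sin(t)))])"
```

```text
t: 9.85
tool_pos: [0.4349, 0.1655, 0.101]
tcp_rot: [[0.042, 0.999, -0.003], [0.999, -0.042, 0.0], [0.0, -0.003, -1.0]]
wrist_force: [-9.6, -0.3, 6.4]
grip_width: 0.0119
grip_force: 25.2
[(0.5, -0.0, 10.7), (1.5, -0.1, 10.6), (2.6, -0.1, 10.4), (3.5, -0.1, 10.1), (4.5, -0.2, 9.7), (5.4, -0.2, 9.2), (6.3, -0.3, 8.7), (7.1, -0.3, 8.0), (7.8, -0.3, 7.3), (8.5, -0.3, 6.5), (9.1, -0.4, 5.7), (9.6, -0.4, 4.8), (10.0, -0.4, 3.8), (10.3, -0.4, 2.8), (10.6, -0.4, 1.8), (10.7, -0.4, 0.8), (10.7, -0.4, -0.2), (10.6, -0.4, -1.3), (10.5, -0.4, -2.3), (10.2, -0.4, -3.3)]
```

```bash
python3 -m creep '[[[0,0,0,0.5,0,10.7,1],[0,0,0,1.5,-0.1,10.6,1],[0,0,0,2.6,-0.1,10.4,1],[0,0,0,3.5,-0.1,10.1,1],[0,0,0,4.5,-0.2,9.7,1],[0,0,0,5.4,-0.2,9.2,1],[0,0,0,6.3,-0.3,8.7,1],[0,0,0,7.1,-0.3,8,1],[0,0,0,7.8,-0.3,7.3,1],[0,0,0,8.5,-0.3,6.5,1],[0,0,0,9.1,-0.4,5.7,1],[0,0,0,9.6,-0.4,4.8,1],[0,0,0,10,-0.4,3.8,1],[0,0,0,10.3,-0.4,2.8,1],[0,0,0,10.6,-0.4,1.8,1],[0,0,0,10.7,-0.4,0.8,1],[0,0,0,10.7,-0.4,-0.2,1],[0,0,0,10.6,-0.4,-1.3,1],[0,0,0,10.5,-0.4,-2.3,1],[0,0,0,10.2,-0.4,-3.3,1]]]' 25
```

```text
t: 12.35
tool_pos: [0.5858, 0.1588, 0.2022]
tcp_rot: [[0.042, 0.999, -0.002], [0.999, -0.042, -0.001], [-0.001, -0.002, -1.0]]
wrist_force: [-12.2, -5.8, 14.2]
grip_width: 0.0118
grip_force: 29.2
```

```bash
python3 -m creep '[[[0,0,0,0,0,0,0.7],[0,0,0,0,0,0,0.65],[0,0,0,0,-2,20,0.65],[0,0,0,-10,-2,35,0.65],[0,0,0,-30,0,40,0.65],[0,0,0,-40,0,40,0.5],[0,0,0,-40,0,20,0.5],[0,0,0,-40,-20,0,0.5],[0,0,0,0,-20,0,0.5],[0,0,0,0,0,0,0.5]]]' 40; python3 -c "
from h import *
snap('scene','s2');snap('side','d2')
a=cv2.resize(np.load('pics/s2.npz')['color'][40:160,200:320,::-1],(500,500),interpolation=2)
b=cv2.resize(np.load('pics/d2.npz')['color'][90:210,130:250,::-1],(500,500),interpolation=2)
cv2.imwrite('pics/m3.png',cv2.resize(np.hstack([a,b]),(800,400)))"
```

```text
t: 13.6
tool_pos: [0.4254, 0.1149, 0.3598]
tcp_rot: [[0.043, 0.999, 0.004], [0.999, -0.043, 0.001], [0.001, 0.004, -1.0]]
wrist_force: [-0.2, 0.8, 0.3]
grip_width: 0.0427
grip_force: 0.0
```

View pics/m3.png

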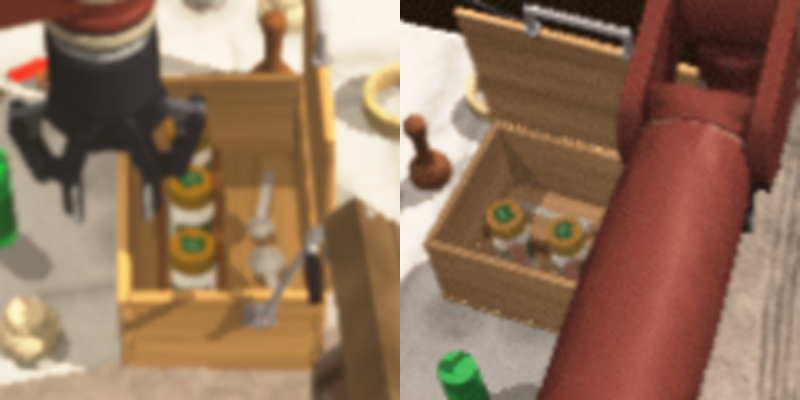

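The stay is up and back. Two row caps show clearly (scene crop (190,185) and (193,245)) and the third is mostly hidden behind the gripper.

```bash
python3 -c "
from h import *
C=np.array([.5220,.3605]);a=-.04
def ch(X):
    d=X[:2]-C;return (d@[np.cos(a),np.sin(a)]).round(4),(d@[-np.sin(a),np.cos(a)]).round(4)
for p in((190,183),(193,245),(187,130)):
    X=onz('s2',(200+p[0]/3.333,40+p[1]/3.333),.112);print(X.round(4),ch(X))
for p in((105,214),(168,233)):
    X=onz('d2',(130+p[0]/3.333,90+p[1]/3.333),.112);print(X.round(4),ch(X))
"; python3 -m creep '[[[0,0,0,-10,-20,0,0.5],[0,0,0,-10,-30,0,0.5],[0,0,0,0,-40,0,0.5],[0,0,0,0,-40,0,0.5],[0,0,0,0,-40,0,0.5],[0,0,0,0,0,0,0.5],[0,0,0,0,0,0,0.5]]]'; python3 -c "
from h import *
snap('scene','s3',(205,50,305,130),7)"
```

```text
[0.4971 0.3594 0.112 ] (np.float64(-0.0249), np.float64(-0.0021))
[0.4944 0.2827 0.112 ] (np.float64(-0.0245), np.float64(-0.0788))
[0.499  0.4289 0.112 ] (np.float64(-0.0257), np.float64(0.0674))
[0.5009 0.4355 0.112 ] (np.float64(-0.024), np.float64(0.0741))
[0.4963 0.3584 0.112 ] (np.float64(-0.0256), np.float64(-0.0031))
t: 14.58
tool_pos: [0.4059, -0.0541, 0.358]
tcp_rot: [[0.041, 0.999, -0.0], [0.999, -0.041, 0.001], [0.001, -0.0, -1.0]]
wrist_force: [-0.1, 0.1, -0.5]
grip_width: 0.0425
grip_force: 0.0
```

View pics/s3.png

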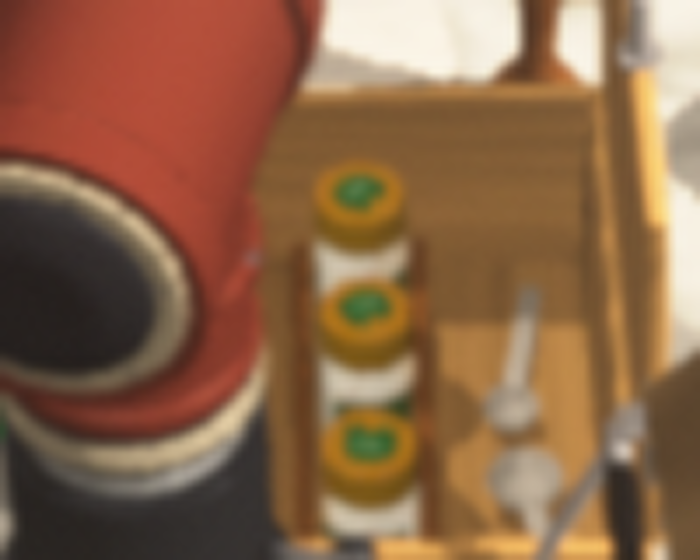

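Row caps lie at chest y ≈ +0.072, −0.003 and −0.079, all on the lane's centre line. Next I'll grip the rightmost jar in place and slide the whole row to the left wall.

```bash
python3 -m creep '[[[0,0,0,10,37,0,0.3],[0,0,0,10,37,0,0.3],[0,0,0,10,37,0,0.3],[0,0,0,10,37,0,0.3],[0,0,0,10,37,0,0.3],[0,0,0,10,38,-10,0.3],[0,0,0,10,38,-20,0.3],[0,0,0,10,38,-30,0.3],[0,0,0,9.5,38,-30,0.3],[0,0,0,0,0,-30,0.3],[0,0,0,0,0,-30,0.3],[0,0,0,0,0,-20,0.3],[0,0,0,0,0,0,0.3],[0,0,0,0,0,0,0.3]]]' 30; python3 -c "
from h import *
snap('wrist','w4');s=sense();T=s['tool_pos'];print(T)
X=np.array([.4955,.2827,.112]);print(proj('w4',X),proj('w4',T))
snap('side','d4')
a=np.load('pics/w4.npz')['color'][:,:,::-1];b=cv2.resize(np.load('pics/d4.npz')['color'][80:210,130:260,::-1],(384,384),interpolation=2)
cv2.imwrite('pics/m4.png',cv2.resize(np.hstack([a,b]),(800,343)))"
```

```text
t: 16.38
tool_pos: [0.4957, 0.2828, 0.1894]
tcp_rot: [[0.041, 0.999, 0.002], [0.999, -0.041, 0.001], [0.001, 0.002, -1.0]]
wrist_force: [-0.0, 0.2, 0.1]
grip_width: 0.0597
grip_force: 0.0
[0.49593894 0.2827925  0.18978787]
[261.6910509  216.79104218] [263.53291733 278.64780264]
```

View pics/m4.png

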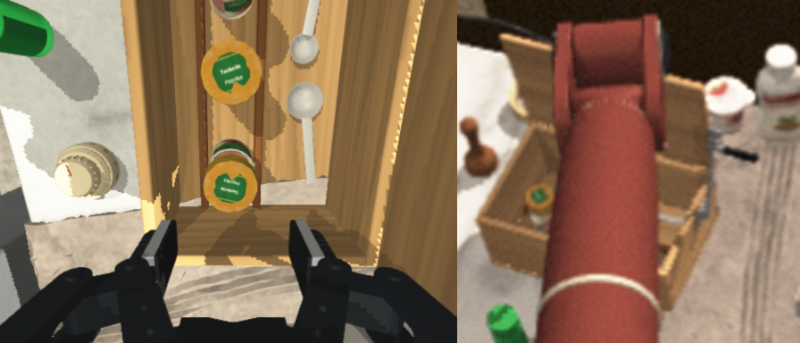

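```bash
python3 -c "
from h import *
for p in((230.5,186),(231.5,72)):print(onz('w4',np.array(p)/.893,.112))"
```

```text
[0.49336818 0.2888276  0.112     ]
[0.49752629 0.36849482 0.112     ]
```

```bash
python3 -m creep '[[[0,0,0,-0.5,2,-25,0.3],[0,0,0,0,0,-25,0.3],[0,0,0,0,0,-25,0.3],[0,0,0,0,0,-16,0.3],[0,0,0,0,0,0,0.6],[0,0,0,0,0,0,0.6],[0,0,0,0,0,0,0.6]]]' 25
```

```text
t: 17.35
tool_pos: [0.4952, 0.2845, 0.098]
tcp_rot: [[0.042, 0.999, 0.002], [0.999, -0.042, 0.001], [0.001, 0.002, -1.0]]
wrist_force: [-0.6, -0.2, -2.1]
grip_width: 0.0403
grip_force: 26.5
```

```bash
python3 -m creep '[[[0,0,0,0.4,10,0.5,0.6],[0,0,0,0.4,10,0.5,0.6],[0,0,0,0.4,10,0,0.6],[0,0,0,0.4,10,0,0.6],[0,0,0,0.4,10,0,0.6],[0,0,0,0.4,10,0,0.6],[0,0,0,0.4,10,0,0.6],[0,0,0,0.4,10,0,0.6],[0,0,0,0.4,8,0,0.6],[0,0,0,0.2,4,0,0.6],[0,0,0,0,0,0,0.6]]]'
```

```text
t: 18.73
tool_pos: [0.4983, 0.3767, 0.0978]
tcp_rot: [[0.042, 0.999, -0.0], [0.999, -0.042, 0.001], [0.001, -0.0, -1.0]]
wrist_force: [0.8, -0.0, -2.2]
grip_width: 0.0407
grip_force: 26.6
```

```bash
python3 -m creep '[[[0,0,0,0.1,3,0,0.6],[0,0,0,0.1,3,0,0.6],[0,0,0,0.1,3,0,0.6],[0,0,0,0,0,0,0.6]]]';python3 -m creep '[[[0,0,0,0.1,2,0,0.6],[0,0,0,0,0,0,0.6]]]';python3 -m creep '[[[0,0,0,0.1,2,0,0.6],[0,0,0,0,0,0,0.6]]]'
```

```text
t: 19.23
tool_pos: [0.4984, 0.3855, 0.0976]
tcp_rot: [[0.042, 0.999, -0.001], [0.999, -0.042, 0.0], [0.0, -0.001, -1.0]]
wrist_force: [-1.8, -1.9, -2.4]
grip_width: 0.0405
grip_force: 26.6
t: 19.48
tool_pos: [0.4986, 0.3875, 0.0977]
tcp_rot: [[0.042, 0.999, -0.0], [0.999, -0.042, 0.0], [0.0, -0.0, -1.0]]
wrist_force: [-0.9, -2.2, -1.5]
grip_width: 0.0406
grip_force: 26.6
t: 19.73
tool_pos: [0.4988, 0.3894, 0.0978]
tcp_rot: [[0.042, 0.999, -0.0], [0.999, -0.042, 0.0], [0.0, -0.0, -1.0]]
wrist_force: [-1.4, -2.7, -2.1]
grip_width: 0.0407
grip_force: 26.6
```

```bash
python3 -m creep '[[[0,0,0,0.1,2,0,0.6],[0,0,0,0,0,0,0.6]]]';python3 -m creep '[[[0,0,0,0.1,2,0,0.6],[0,0,0,0,0,0,0.6]]]'
```

```text
t: 19.98
tool_pos: [0.499, 0.3915, 0.0979]
tcp_rot: [[0.042, 0.999, 0.0], [0.999, -0.042, 0.0], [0.0, 0.0, -1.0]]
wrist_force: [-2.6, -2.8, -1.8]
grip_width: 0.0404
grip_force: 26.6
t: 20.23
tool_pos: [0.499, 0.3923, 0.0979]
tcp_rot: [[0.042, 0.999, -0.001], [0.999, -0.042, -0.003], [-0.003, -0.001, -1.0]]
wrist_force: [-2.6, -7.6, 0.5]
grip_width: 0.0404
grip_force: 26.9
```

The row is packed against the left wall (contact at TCP y = 0.392). Release and go above new jar 1.

```bash
python3 -m creep '[[[0,0,0,0,-0.5,0,0.3],[0,0,0,0,0,0,0.3],[0,0,0,0,0,0,0.3],[0,0,0,0,0,20,0.3],[0,0,0,0,0,40,0.3],[0,0,0,0,0,50,0.3],[0,0,0,0,0,42,0.3],[0,0,0,-8,-38,0,0.3],[0,0,0,-8,-38,0,0.3],[0,0,0,-8,-38,0,0.3],[0,0,0,-9,-39,0,0.3],[0,0,0,-9,-39,0,0.3],[0,0,0,-9,-39,0,0.3],[0,0,0,-9,-39,0,0.3],[0,0,0,-8,-38,-15,0.3],[0,0,0,-8,-38,-30,0.3],[0,0,0,-8,-38,-15,0.3],[0,0,0,0,0,0,0.3],[0,0,0,0,0,0,0.3]]]'; python3 -c "
from h import *
snap('wrist','w5');snap('scene','s5');snap('side','d5')
a=np.load('pics/w5.npz')['color'][:,:,::-1];b=cv2.resize(np.load('pics/d5.npz')['color'][80:210,130:260,::-1],(384,384),interpolation=2)
c=np.load('pics/s5.npz')['color'][30:350,190:370,::-1];c=cv2.resize(c,(400,711))
m=np.vstack([cv2.resize(a,(400,300)),cv2.resize(b,(400,411))])
cv2.imwrite('pics/m5.png',cv2.resize(np.hstack([m,c]),(675,600)));print(sense()['tool_pos'])"
```

```text
t: 22.6
tool_pos: [0.4158, 0.009, 0.1915]
tcp_rot: [[0.042, 0.999, 0.003], [0.999, -0.042, 0.0], [0.0, 0.003, -1.0]]
wrist_force: [-0.6, -0.7, 0.4]
grip_width: 0.0598
grip_force: 0.0
[0.41584348 0.00953961 0.19118351]
```

View pics/m5.png

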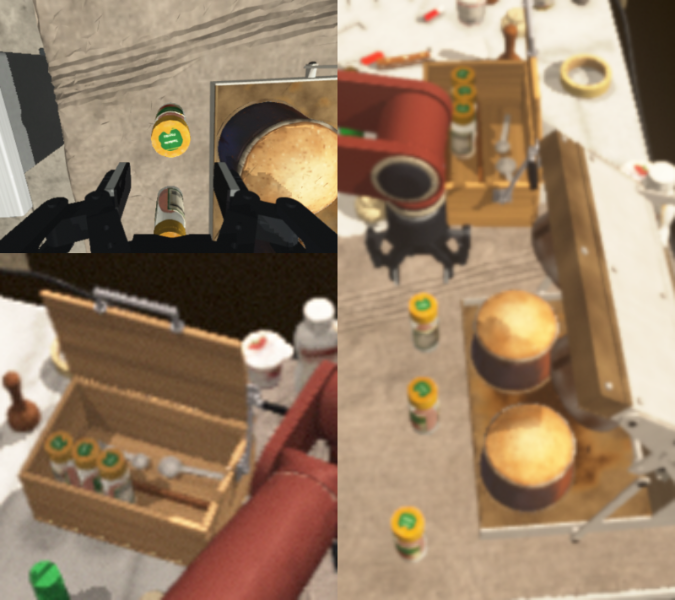

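```bash
python3 -c "
from h import *
print(onz('w5',(259.4,207.8),.111))
for z in(.0,.05,.09):print(z,onz('s0',np.array((405,330))/1.55,z),onz('w5',np.array((219,150))/.6593,z))
def cap(f,u,v,ox,oy,s):print('jar',onz(f,(ox+u/s,oy+v/s),.111))
s=711/320*.8439;sx=400/180*.8439
for u,v in((423-337.5,303),(423-337.5,387),(407-337.5,518)):print(onz('s5',(190+u/sx,30+v/s),.111))
"
```

```text
[0.41438413 0.01416139 0.111     ]
0.0 [0.48408128 0.00452725 0.        ] [ 0.48867377 -0.04920253  0.        ]
0.05 [ 0.48179475 -0.0245419   0.05      ] [ 0.4774695  -0.02807486  0.05      ]
0.09 [ 0.47996552 -0.04779722  0.09      ] [ 0.46850609 -0.01117272  0.09      ]
[0.41532324 0.01062542 0.111     ]
[ 0.40919301 -0.12381183  0.111     ]
[ 0.38081369 -0.30567566  0.111     ]
```

```bash
python3 -m creep '[[[0,0,0,-1,1.5,-25,0.3],[0,0,0,0,0,-25,0.3],[0,0,0,0,0,-25,0.3],[0,0,0,0,0,-19,0.3],[0,0,0,0,0,0,0.6],[0,0,0,0,0,0,0.6],[0,0,0,0,0,0,0.6]]]' 35
```

```text
t: 23.62
tool_pos: [0.4147, 0.0104, 0.0969]
tcp_rot: [[0.041, 0.999, 0.002], [0.999, -0.041, -0.0], [-0.0, 0.002, -1.0]]
wrist_force: [0.3, 0.6, -2.2]
grip_width: 0.04
grip_force: 35.5
```

```bash
python3 -m creep '[[[0,0,0,0,0,20,0.6],[0,0,0,0,0,45,0.6],[0,0,0,0,0,55,0.6],[0,0,0,0,0,53,0.6],[0,0,0,9,32,0,0.6],[0,0,0,9,36,0,0.6],[0,0,0,9,36,0,0.6],[0,0,0,9,36,0,0.6],[0,0,0,9,36,0,0.6],[0,0,0,9,36,0,0.6],[0,0,0,9,36,0,0.6],[0,0,0,9,36,0,0.6],[0,0,0,10,38,0,0.6],[0,0,0,0,0,0,0.6],[0,0,0,0,0,-40,0.6],[0,0,0,0,0,-40,0.6],[0,0,0,0,0,-40,0.6],[0,0,0,0,0,-20,0.6],[0,0,0,0,0,0,0.6],[0,0,0,0,0,0,0.6]]]'; python3 -c "
from h import *
snap('wrist','w6',None,1.2)"
```

```text
t: 26.12
tool_pos: [0.4974, 0.3327, 0.1312]
tcp_rot: [[0.042, 0.999, 0.003], [0.999, -0.042, 0.002], [0.002, 0.003, -1.0]]
wrist_force: [0.6, 0.0, -2.2]
grip_width: 0.0406
grip_force: 36.1
```

View pics/w6.png

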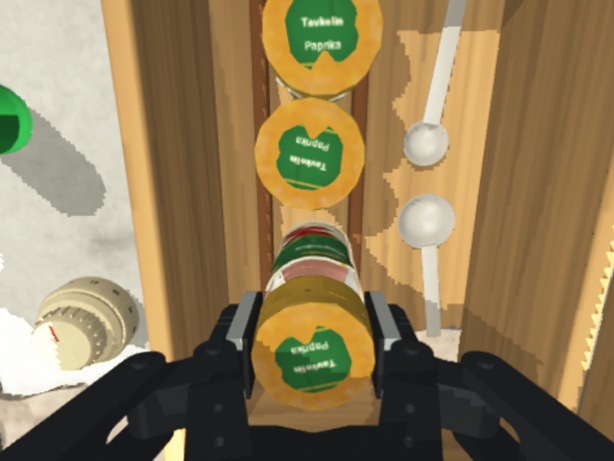

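The held jar (column 315) lines up with the lane (rails at 265 and 357), and there is a clear gap to its neighbour. I'll lower it with a small x trim.

```bash
python3 -m creep '[[[0,0,0,-0.5,0,-8,0.6],[0,0,0,0,0,-8,0.6],[0,0,0,0,0,-6,0.6],[0,0,0,0,0,-6,0.6],[0,0,0,0,0,0,0.6]]]';python3 -m creep '[[[0,0,0,0,0,-3,0.6],[0,0,0,0,0,0,0.6]]]'
```

```text
t: 26.8
tool_pos: [0.4951, 0.332, 0.0999]
tcp_rot: [[0.042, 0.999, -0.002], [0.999, -0.042, -0.001], [-0.001, -0.002, -1.0]]
wrist_force: [-0.1, -0.1, -1.9]
grip_width: 0.0404
grip_force: 36.2
t: 27.05
tool_pos: [0.4956, 0.3323, 0.0978]
tcp_rot: [[0.042, 0.999, -0.0], [0.999, -0.042, -0.0], [-0.0, -0.0, -1.0]]
wrist_force: [0.1, 0.8, -2.4]
grip_width: 0.0404
grip_force: 36.2
```

```bash
python3 -m creep '[[[0,0,0,0.2,5,0,0.6],[0,0,0,0.2,5,0,0.6],[0,0,0,0.1,4,0,0.6],[0,0,0,0,0,0,0.6]]]';python3 -m creep '[[[0,0,0,0.1,2,0,0.6],[0,0,0,0,0,0,0.6]]]';python3 -m creep '[[[0,0,0,0.1,2,0,0.6],[0,0,0,0,0,0,0.6]]]'
```

```text
t: 27.55
tool_pos: [0.4961, 0.3467, 0.0979]
tcp_rot: [[0.041, 0.999, 0.0], [0.999, -0.041, 0.0], [0.0, 0.0, -1.0]]
wrist_force: [0.8, -0.5, -2.8]
grip_width: 0.0406
grip_force: 36.2
t: 27.8
tool_pos: [0.4962, 0.3484, 0.0979]
tcp_rot: [[0.042, 0.999, 0.0], [0.999, -0.042, -0.0], [-0.0, 0.0, -1.0]]
wrist_force: [-0.0, 0.5, -1.4]
grip_width: 0.0403
grip_force: 36.2
t: 28.05
tool_pos: [0.4963, 0.3504, 0.0979]
tcp_rot: [[0.042, 0.999, 0.0], [0.999, -0.042, 0.0], [0.0, 0.0, -1.0]]
wrist_force: [0.4, 0.1, -2.0]
grip_width: 0.0404
grip_force: 36.2
```

```bash
python3 -m creep '[[[0,0,0,0.1,2,0,0.6],[0,0,0,0,0,0,0.6]]]';python3 -m creep '[[[0,0,0,0.1,1.5,0,0.6],[0,0,0,0,0,0,0.6]]]'
```

```text
t: 28.3
tool_pos: [0.4964, 0.3523, 0.0979]
tcp_rot: [[0.042, 0.999, -0.0], [0.999, -0.042, -0.0], [-0.0, -0.0, -1.0]]
wrist_force: [0.7, -0.9, -2.0]
grip_width: 0.0407
grip_force: 36.2
t: 28.55
tool_pos: [0.4966, 0.3535, 0.0979]
tcp_rot: [[0.042, 0.999, 0.0], [0.999, -0.042, -0.001], [-0.001, 0.0, -1.0]]
wrist_force: [0.4, -2.6, -0.6]
grip_width: 0.0402
grip_force: 36.2
```

```bash
python3 -m creep '[[[0,0,0,0,-0.5,0,0.3],[0,0,0,0,0,0,0.3],[0,0,0,0,0,25,0.3],[0,0,0,0,0,45,0.3],[0,0,0,0,0,50,0.3],[0,0,0,-6,-33,22,0.3],[0,0,0,-7,-37,0,0.3],[0,0,0,-7,-37,0,0.3],[0,0,0,-7,-37,0,0.3],[0,0,0,-7,-37,0,0.3],[0,0,0,-7,-37,0,0.3],[0,0,0,-7,-37,0,0.3],[0,0,0,-7,-37,0,0.3],[0,0,0,-7,-37,0,0.3],[0,0,0,-7,-37,0,0.3],[0,0,0,-7,-37,-10,0.3],[0,0,0,-7,-37,-20,0.3],[0,0,0,-6,-37,-20,0.3],[0,0,0,0,0,0,0.3],[0,0,0,0,0,0,0.3]]]'; python3 -c "
from h import *
snap('wrist','w7');snap('scene','s7');snap('side','d7')
a=np.load('pics/w7.npz')['color'][:,:,::-1];b=np.load('pics/d7.npz')['color'][80:272,120:376,::-1]
c=cv2.resize(np.load('pics/s7.npz')['color'][40:160,190:350,::-1],(400,300),interpolation=2);e=cv2.resize(np.load('pics/s7.npz')['color'][200:350,190:390,::-1],(400,300),interpolation=2)
cv2.imwrite('pics/m7.png',np.vstack([np.hstack([cv2.resize(a,(400,300)),cv2.resize(b,(400,300),interpolation=2)]),np.hstack([c,e])]));print(sense()['tool_pos'])"
```

```text
t: 31.05
tool_pos: [0.4079, -0.1235, 0.1905]
tcp_rot: [[0.042, 0.999, 0.001], [0.999, -0.042, 0.0], [0.0, 0.001, -1.0]]
wrist_force: [-0.1, 0.6, 1.1]
grip_width: 0.0599
grip_force: 0.0
[ 0.40818854 -0.12307223  0.19088019]
```

View pics/m7.png

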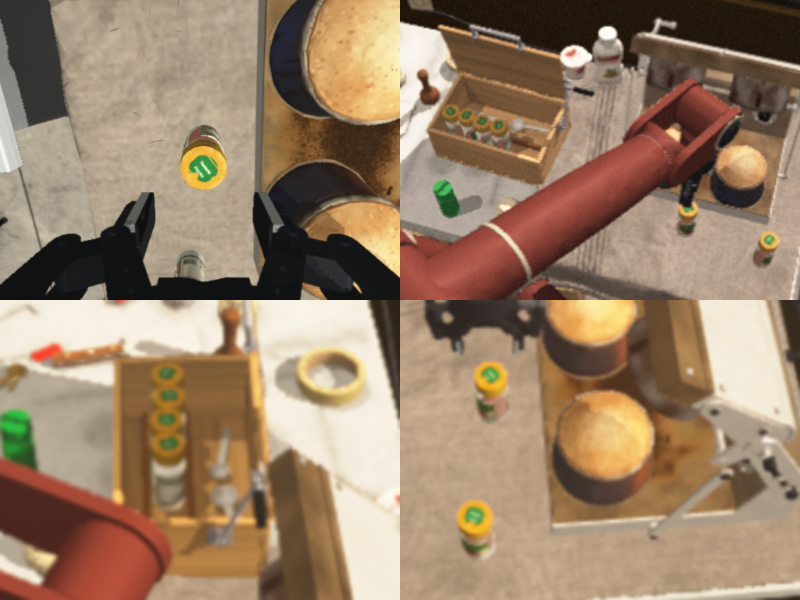

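```bash
python3 -c "
from h import *
print(onz('w7',(259.8,212.8),.111),onz('s7',(235.5,238),.111),onz('s7',(227.5,308.5),.111))
show('d7','d7c.png',(140,105,240,185),7);show('s7','s7c.png',(225,50,285,115),8)
a=cv2.imread('pics/d7c.png');b=cv2.imread('pics/s7c.png');b=cv2.resize(b,(480,560));cv2.imwrite('pics/m8.png',cv2.resize(np.hstack([a,b]),(800,380)))"
```

```text
[ 0.40643974 -0.12154911  0.111     ] [ 0.40875304 -0.12833748  0.111     ] [ 0.38162784 -0.31117728  0.111     ]
```

View pics/m8.png

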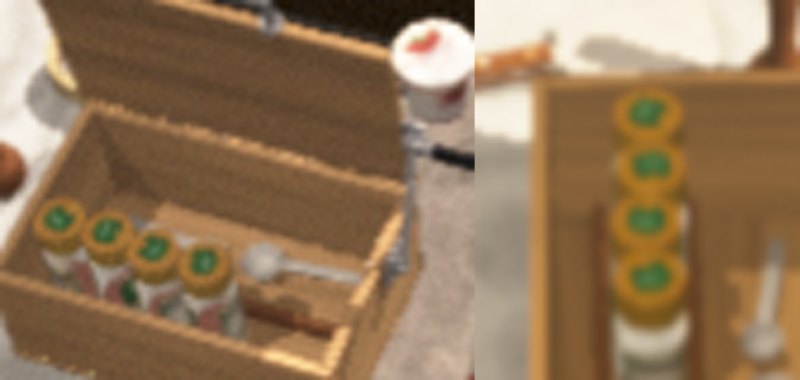

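The row now holds four upright packed jars. I've used my picture allowance, so from here I'll check with numbers: measure the lid angle from the bar in the images and pick up jar 2.

```bash
cat > lid.py <<'E'
from h import *
def lid(f):
    g=np.load('pics/'+f+'.npz')['color'].astype(float);sat=g.max(2)-g.min(2);m=cv2.GaussianBlur(-sat,(0,0),.7)
    a=-.04;C=np.array([.522,.3605]);x=np.array([np.cos(a),np.sin(a)]);y=np.array([-x[1],x[0]])
    out=[]
    for th in np.arange(1.25,1.58,.01):
        v=[]
        for s in np.linspace(-.045,.045,40):
            P=np.r_[C+x*(.0925-.218*np.cos(th))+y*(s+.003),.121+.218*np.sin(th)]
            u=proj(f,P).astype(np.float32);v.append(cv2.remap(m.astype(np.float32),u[:1].reshape(1,1),u[1:].reshape(1,1),1)[0,0])
        out.append((round(float(np.mean(v)),1),round(float(th),2)))
    return sorted(out)[::-1][:4]
E
python3 -c "
from lid import *
for f in('d2','d5','d7'):print(f,lid(f))"
python3 -m creep '[[[0,0,0,0,-1.5,-25,0.3],[0,0,0,0,0,-25,0.3],[0,0,0,0,0,-25,0.3],[0,0,0,0,0,-18,0.3],[0,0,0,0,0,0,0.6],[0,0,0,0,0,0,0.6],[0,0,0,0,0,0,0.6]]]' 35
```

```text
d2 [(-13.0, 1.5), (-13.4, 1.51), (-13.7, 1.49), (-14.3, 1.52)]
d5 [(-13.0, 1.46), (-13.1, 1.47), (-14.0, 1.48), (-14.8, 1.45)]
d7 [(-12.5, 1.41), (-13.1, 1.42), (-14.4, 1.43), (-14.4, 1.4)]
t: 32.08
tool_pos: [0.408, -0.1252, 0.0978]
tcp_rot: [[0.041, 0.999, 0.001], [0.999, -0.041, -0.001], [-0.001, 0.001, -1.0]]
wrist_force: [-0.3, 0.1, -2.5]
grip_width: 0.0407
grip_force: 35.5
```

```bash
python3 -m creep '[[[0,0,0,0,0,20,0.6],[0,0,0,0,0,45,0.6],[0,0,0,0,0,55,0.6],[0,0,0,0,0,53,0.6],[0,0,0,7,33,0,0.6],[0,0,0,8,39,0,0.6],[0,0,0,8,39,0,0.6],[0,0,0,8,39,0,0.6],[0,0,0,8,39,0,0.6],[0,0,0,8,39,0,0.6],[0,0,0,8,39,0,0.6],[0,0,0,8,39,0,0.6],[0,0,0,8,39,0,0.6],[0,0,0,8,39,0,0.6],[0,0,0,8,39,0,0.6],[0,0,0,0,0,-20,0.6],[0,0,0,0,0,-40,0.6],[0,0,0,0,0,-40,0.6],[0,0,0,0,0,-30,0.6],[0,0,0,0,0,0,0.6]]]'; python3 -m creep '[[[0,0,0,0,0,0,0.6]]]'
```

```text
t: 34.58
tool_pos: [0.492, 0.296, 0.136]
tcp_rot: [[0.042, 0.999, -0.007], [0.999, -0.042, -0.003], [-0.004, -0.007, -1.0]]
wrist_force: [0.2, -0.1, -1.3]
grip_width: 0.0402
grip_force: 36.2
t: 34.7
tool_pos: [0.4952, 0.2976, 0.1412]
tcp_rot: [[0.042, 0.999, 0.002], [0.999, -0.042, 0.001], [0.001, 0.002, -1.0]]
wrist_force: [-0.4, 0.7, -1.8]
grip_width: 0.0403
grip_force: 36.2
```

```bash
python3 -m creep '[[[0,0,0,0,0,-9,0.6],[0,0,0,0,0,-9,0.6],[0,0,0,0,0,-8,0.6],[0,0,0,0,0,-7,0.6],[0,0,0,0,0,-5,0.6],[0,0,0,0,0,0,0.6]]]';python3 -m creep '[[[0,0,0,0,0,-4.5,0.6],[0,0,0,0,0,0,0.6],[0,0,0,0,0,0,0.6]]]';python3 -m creep '[[[0,0,0,0.1,4,0,0.6],[0,0,0,0.1,4,0,0.6],[0,0,0,0,0,0,0.6],[0,0,0,0,0,0,0.6]]]'
```

```text
t: 35.45
tool_pos: [0.4942, 0.2977, 0.1012]
tcp_rot: [[0.042, 0.999, -0.001], [0.999, -0.042, -0.0], [-0.001, -0.001, -1.0]]
wrist_force: [0.0, 0.6, -2.5]
grip_width: 0.0402
grip_force: 36.3
t: 35.83
tool_pos: [0.4945, 0.2978, 0.0975]
tcp_rot: [[0.042, 0.999, 0.0], [0.999, -0.042, 0.0], [0.0, 0.0, -1.0]]
wrist_force: [-0.7, -0.3, -2.6]
grip_width: 0.0405
grip_force: 36.4
t: 36.33
tool_pos: [0.4947, 0.3059, 0.0974]
tcp_rot: [[0.042, 0.999, 0.0], [0.999, -0.042, 0.0], [0.0, 0.0, -1.0]]
wrist_force: [-0.1, 0.1, -1.9]
grip_width: 0.0401
grip_force: 36.4
```

```bash
for i in 1 2; do python3 -m creep '[[[0,0,0,0.1,2,0,0.6],[0,0,0,0,0,0,0.6]]]' | grep -E 'tool|wrist'; done; python3 -m creep '[[[0,0,0,0.1,1.5,0,0.6],[0,0,0,0,0,0,0.6]]]'| grep -E 'tool|wrist'
```

```text
tool_pos: [0.4948, 0.3079, 0.0975]
wrist_force: [-0.2, -0.3, -2.6]
tool_pos: [0.4949, 0.31, 0.0975]
wrist_force: [0.3, 0.6, -0.7]
tool_pos: [0.495, 0.3114, 0.0974]
wrist_force: [0.9, 0.0, -1.8]
```

```bash
python3 -m creep '[[[0,0,0,0.1,1.5,0,0.6],[0,0,0,0,0,0,0.6]]]'| grep -E 'tool|wrist'; python3 -m creep '[[[0,0,0,0,1.5,0,0.6],[0,0,0,0,0,0,0.6]]]'| grep -E 'tool|wrist'
```

```text
tool_pos: [0.4951, 0.3125, 0.0975]
wrist_force: [-0.2, -3.2, 0.2]
tool_pos: [0.4952, 0.3133, 0.0975]
wrist_force: [0.1, -6.1, 1.1]
```

```bash
python3 -m creep '[[[0,0,0,0,-0.5,0,0.3],[0,0,0,0,0,0,0.3],[0,0,0,0,0,25,0.3],[0,0,0,0,0,45,0.3],[0,0,0,0,0,50,0.3],[0,0,0,-7,-38,22,0.3],[0,0,0,-7,-38,0,0.3],[0,0,0,-7,-38,0,0.3],[0,0,0,-7,-39,0,0.3],[0,0,0,-7,-39,0,0.3],[0,0,0,-7,-39,0,0.3],[0,0,0,-7,-39,0,0.3],[0,0,0,-7,-39,0,0.3],[0,0,0,-7,-39,0,0.3],[0,0,0,-7,-39,0,0.3],[0,0,0,-7,-39,0,0.3],[0,0,0,-7,-39,0,0.3],[0,0,0,-7,-39,0,0.3],[0,0,0,-8,-39,0,0.3],[0,0,0,0,0,0,0.3]]]';python3 -m creep '[[[0,0,0,-7,-40,-25,0.3],[0,0,0,-8,-40,-25,0.3],[0,0,0,0,-2,0,0.3],[0,0,0,0,0,0,0.3],[0,0,0,0,0,0,0.3]]]'
cat > cap.py <<'E'
from h import *
def caps(f,box=None):
    g=np.load('pics/'+f+'.npz')['color'];h=cv2.cvtColor(g,cv2.COLOR_RGB2HSV)
    m=cv2.inRange(h,(14,170,120),(28,255,255))|cv2.inRange(h,(50,130,40),(85,255,255))
    if box: k=np.zeros_like(m);x0,y0,x1,y1=box;k[y0:y1,x0:x1]=255;m&=k
    n,l,st,c=cv2.connectedComponentsWithStats(cv2.morphologyEx(m,cv2.MORPH_OPEN,np.ones((3,3))))
    return [(st[i].tolist(),c[i].round(1)) for i in range(1,n) if st[i,4]>40]
E
python3 -c "
from cap import *;from lid import lid
snap('wrist','w9');snap('scene','s9');snap('side','d9')
print(lid('d9'))
for f in('w7','w9'):
  for s,c in caps(f):print(f,s,c,onz(f,c,.111).round(4))
for s,c in caps('s9'):print(s,c,onz('s9',c,.111).round(4))
"
```

```text
t: 40.08
tool_pos: [0.3959, -0.2309, 0.2397]
tcp_rot: [[0.045, 0.999, 0.001], [0.999, -0.045, -0.0], [-0.0, 0.001, -1.0]]
wrist_force: [-0.4, 0.4, 0.7]
grip_width: 0.0595
grip_force: 0.0
t: 40.7
tool_pos: [0.382, -0.3105, 0.1905]
tcp_rot: [[0.04, 0.999, 0.002], [0.999, -0.04, -0.001], [-0.001, 0.002, -1.0]]
wrist_force: [-0.4, -0.7, 0.4]
grip_width: 0.0595
grip_force: 0.0
[(-14.0, 1.38), (-14.4, 1.39), (-15.3, 1.4), (-15.8, 1.41)]
w7 [231, 187, 58, 56, 1985] [258.3 213.7] [ 0.4054 -0.1222  0.111 ]
w9 [229, 182, 59, 55, 2182] [257.6 208.8] [ 0.3792 -0.3058  0.111 ]
[251, 67, 12, 10, 70] [256.9  72.2] [0.5038 0.4606 0.111 ]
[250, 77, 14, 19, 144] [256.4  86.5] [0.4977 0.3966 0.111 ]
[190, 84, 14, 30, 275] [196.6  98. ] [0.3106 0.3619 0.111 ]
[251, 97, 13, 8, 69] [256.6 100.7] [0.4942 0.3361 0.111 ]
[251, 106, 14, 9, 83] [256.9 110.2] [0.4924 0.2971 0.111 ]
[270, 239, 9, 11, 72] [273.1 244.3] [ 0.5017 -0.1527  0.111 ]
[317, 272, 20, 17, 174] [324.3 279. ] [ 0.6164 -0.2543  0.111 ]
[219, 301, 17, 18, 171] [227.3 310.6] [ 0.381  -0.3162  0.111 ]
```

```bash
python3 -m creep '[[[0,0,0,-0.5,1.5,-25,0.3],[0,0,0,0,0,-25,0.3],[0,0,0,0,0,-25,0.3],[0,0,0,0,0,-17,0.3],[0,0,0,0,0,0,0.6],[0,0,0,0,0,0,0.6],[0,0,0,0,0,0,0.6]]]' 35
```

```text
t: 41.72
tool_pos: [0.3809, -0.31, 0.0982]
tcp_rot: [[0.042, 0.999, 0.001], [0.999, -0.042, -0.001], [-0.001, 0.001, -1.0]]
wrist_force: [0.1, 0.9, -1.6]
grip_width: 0.0401
grip_force: 35.5
```

```bash
python3 -m creep '[[[0,0,0,0,0,20,0.6],[0,0,0,0,0,45,0.6],[0,0,0,0,0,55,0.6],[0,0,0,0,0,53,0.6],[0,0,0,7.5,38,0,0.6],[0,0,0,7.5,38,0,0.6],[0,0,0,7.5,38,0,0.6],[0,0,0,7.5,38,0,0.6],[0,0,0,7.5,38,0,0.6],[0,0,0,7.5,38,0,0.6],[0,0,0,7.5,38,0,0.6],[0,0,0,7.5,38,0,0.6],[0,0,0,7.5,38,0,0.6],[0,0,0,7.5,38,0,0.6],[0,0,0,7.5,38,0,0.6],[0,0,0,7.5,38,0,0.6],[0,0,0,7.5,38,0,0.6],[0,0,0,7.5,39,0,0.6],[0,0,0,7.5,39,0,0.6],[0,0,0,0,0,0,0.6]]]';python3 -m creep '[[[0,0,0,0,0,-40,0.6],[0,0,0,0,0,-40,0.6],[0,0,0,0,0,-40,0.6],[0,0,0,0,0,0,0.6],[0,0,0,0,0,0,0.6],[0,0,0,0,0,0,0.6]]]'; python3 -c "
from cap import *;from lid import lid
snap('wrist','w10');snap('side','d10');print(lid('d10'))
for s,c in caps('w10'):print(s,c)
print(proj('w10',[.4985,.3125,.112]),proj('w10',[.4985,.3125-.042,.112]))
for s,c in caps('w6'):print('w6',s,c)"
```

```text
t: 44.22
tool_pos: [0.493, 0.2643, 0.2706]
tcp_rot: [[0.039, 0.999, -0.0], [0.999, -0.039, 0.0], [0.0, -0.0, -1.0]]
wrist_force: [-0.6, -0.3, -2.2]
grip_width: 0.0402
grip_force: 36.1
t: 44.98
tool_pos: [0.4947, 0.2627, 0.1534]
tcp_rot: [[0.042, 0.999, 0.004], [0.999, -0.042, 0.002], [0.002, 0.004, -1.0]]
wrist_force: [0.2, -0.3, -2.1]
grip_width: 0.0403
grip_force: 36.3
[(-21.8, 1.58), (-22.2, 1.57), (-23.0, 1.56), (-24.9, 1.55)]
[0, 0, 25, 29, 634] [10.9 12.6]
[216, 0, 86, 187, 9734] [257.2  93.4]
[210, 226, 103, 109, 6775] [257.6 281.9]
[265.52899563 150.5465533 ] [268.36204581 225.8246963 ]
w6 [212, 0, 107, 175, 11487] [262.7  80.1]
w6 [0, 72, 26, 56, 1136] [ 10.7 101.5]
w6 [230, 196, 58, 25, 415] [255.4 205.4]
w6 [210, 230, 103, 111, 7352] [259.2 285.3]
```

```bash
python3 -c "
from h import *
print(onz('w10',(258,187),.112),onz('w10',(258,187),.094),onz('w10',(257.6,284),.166),onz('w10',(210,284),.166),onz('w10',(313,284),.166))
print(onz('w10',(258,335),.166),sense()['tool_pos'])
print('w6',onz('w6',(262,175),.112),onz('w6',(259,289),.144),onz('w6',(259,341),.144))"
```

```text
[0.49372883 0.29311664 0.112     ] [0.49344562 0.28825602 0.094     ] [0.49264251 0.26771345 0.166     ] [0.47372057 0.268583   0.166     ] [0.5147015  0.26675434 0.166     ]
[0.49172745 0.2434791  0.166     ] [0.49428328 0.26265343 0.15268213]
w6 [0.49879441 0.37477338 0.112     ] [0.49577619 0.33558818 0.144     ] [0.49469307 0.31066268 0.144     ]
```

```bash
python3 -m creep '[[[0,0,0,-0.5,0,-10,0.6],[0,0,0,0,0,-10,0.6],[0,0,0,0,0,-10,0.6],[0,0,0,0,0,-8,0.6],[0,0,0,0,0,-7,0.6],[0,0,0,0,0,-4,0.6],[0,0,0,0,0,0,0.6]]]';python3 -m creep '[[[0,0,0,0,0,-4,0.6],[0,0,0,0,0,0,0.6],[0,0,0,0,0,0,0.6]]]'
```

```text
t: 45.95
tool_pos: [0.4925, 0.2623, 0.1011]
tcp_rot: [[0.042, 0.999, -0.0], [0.999, -0.042, -0.0], [-0.0, -0.0, -1.0]]
wrist_force: [0.6, -0.5, -1.2]
grip_width: 0.0403
grip_force: 36.4
t: 46.32
tool_pos: [0.4929, 0.2624, 0.0978]
tcp_rot: [[0.042, 0.999, 0.001], [0.999, -0.042, 0.0], [0.0, 0.001, -1.0]]
wrist_force: [0.4, 0.2, -1.5]
grip_width: 0.0401
grip_force: 36.5
```

```bash
python3 -m creep '[[[0,0,0,0,0,0,0.3],[0,0,0,0,0,0,0.3],[0,0,0,0,0,0,0.3],[0,0,0,0,0,20,0.3],[0,0,0,0,0,40,0.3],[0,0,0,0,0,50,0.3],[0,0,0,-7,-38,30,0.3],[0,0,0,-7,-38,0,0.3],[0,0,0,-7,-38,0,0.3],[0,0,0,-7,-38,0,0.3],[0,0,0,-7,-38,0,0.3],[0,0,0,-7,-38,0,0.3],[0,0,0,-7,-38,0,0.3],[0,0,0,-7,-38,0,0.3],[0,0,0,-7,-38,0,0.3],[0,0,0,-7,-38,0,0.3],[0,0,0,-7,-38,0,0.3],[0,0,0,-7,-38,0,0.3],[0,0,0,0,0,0,0.3],[0,0,0,0,0,0,0.3]]]';python3 -c "
from cap import *;from lid import lid
snap('scene','s11');snap('side','d11');print(lid('d11'))
a=-.04;C=np.array([.522,.3605])
def ch(X):
    d=X[:2]-C;return (d@[np.cos(a),np.sin(a)]).round(4),(d@[-np.sin(a),np.cos(a)]).round(4)
for f,b in(('s11',(240,55,275,140)),('d11',(140,110,240,200)),('d7',(140,110,240,200))):
  h=cv2.cvtColor(np.load('pics/'+f+'.npz')['color'],cv2.COLOR_RGB2HSV);m=cv2.inRange(h,(45,90,40),(90,255,255));k=np.zeros_like(m);k[b[1]:b[3],b[0]:b[2]]=255;m&=k
  n,l,st,c=cv2.connectedComponentsWithStats(m)
  for i in range(1,n):
    if st[i,4]>6:print(f,st[i].tolist(),c[i].round(1),ch(onz(f,c[i],.112)))
for t in(1.75,1.91,1.93):
  P=np.r_[C+np.array([np.cos(a),np.sin(a)])*(.0325-.111*np.cos(t))+np.array([-np.sin(a),np.cos(a)])*-.1935,.092+.111*np.sin(t)]
  for f in('d7','d11'):
    u=proj(f,P);g=np.load('pics/'+f+'.npz')['color'].astype(int).sum(2);x,y=u.astype(int);w=g[y-8:y+9,x-8:x+9];yy,xx=np.nonzero(w<120);print(t,f,u.round(1),len(xx),(xx.mean()+x-8,yy.mean()+y-8) if len(xx) else None)
"
```

```text
t: 48.82
tool_pos: [0.4087, -0.1935, 0.2384]
tcp_rot: [[0.042, 0.999, 0.001], [0.999, -0.042, -0.0], [-0.0, 0.001, -1.0]]
wrist_force: [0.3, -0.1, -0.6]
grip_width: 0.0599
grip_force: 0.0
[(-13.9, 1.38), (-14.1, 1.39), (-15.0, 1.4), (-15.5, 1.41)]
s11 [255, 68, 4, 3, 9] [256.3  68.8] (np.float64(-0.0236), np.float64(0.1141))
s11 [255, 77, 5, 2, 10] [257.   77.5] (np.float64(-0.0226), np.float64(0.074))
s11 [254, 87, 5, 2, 9] [256.2  87.4] (np.float64(-0.0264), np.float64(0.03))
s11 [255, 96, 5, 3, 9] [257.3  96.8] (np.float64(-0.0241), np.float64(-0.0101))
s11 [255, 105, 5, 4, 13] [257.3 106.5] (np.float64(-0.0254), np.float64(-0.0503))
s11 [255, 117, 6, 4, 16] [257.5 118.3] (np.float64(-0.0263), np.float64(-0.0978))
d11 [150, 149, 5, 4, 10] [152.  150.8] (np.float64(-0.021), np.float64(0.1146))
d11 [160, 152, 5, 4, 12] [161.8 153.3] (np.float64(-0.02), np.float64(0.0746))
d11 [170, 156, 5, 3, 10] [172. 157.] (np.float64(-0.0234), np.float64(0.0317))
d11 [181, 158, 4, 4, 13] [182.3 159.4] (np.float64(-0.0213), np.float64(-0.0088))
d11 [190, 161, 5, 4, 11] [192.1 162.6] (np.float64(-0
[... 437 characters left out ...]
0, 156, 5, 4, 10] [172.1 157.1] (np.float64(-0.0237), np.float64(0.0312))
d7 [181, 158, 4, 4, 10] [182.2 159.5] (np.float64(-0.0219), np.float64(-0.0086))
d7 [142, 196, 11, 4, 37] [146.9 197.7] (np.float64(-0.2103), np.float64(0.0438))
1.75 d7 [235.6 141.9] 20 (np.float64(237.3), np.float64(138.4))
1.75 d11 [235.6 141.9] 18 (np.float64(236.88888888888889), np.float64(138.83333333333334))
1.91 d7 [237.3 139. ] 20 (np.float64(237.3), np.float64(138.4))
1.91 d11 [237.3 139. ] 18 (np.float64(236.88888888888889), np.float64(138.83333333333334))
1.93 d7 [237.5 138.7] 20 (np.float64(237.3), np.float64(138.4))
1.93 d11 [237.5 138.7] 18 (np.float64(236.88888888888889), np.float64(138.83333333333334))
```

Six caps sit on the lane line at about 42 mm pitch. The lid is steady at about 1.39 rad (unchanged from 40.7 s to 48.8 s), the knob is where a stay angle of about 1.91 puts it, and the arm is clear. I'll hand it in.

```bash
python3 -c "
from station import *
print(close_job())"
```

```text
the job is handed in; nothing more can be done
None
```

I handed the job in at about 49 s: by my last camera measurements the lid rests on its raised stay and all six jars stand in the row, the timer was never touched, but the hand-in returned no verdict.

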